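# Reset the tripped drill starter

## Task

The drill press has tripped out. On the wide starter box with the sliding chip cover, push the cover all the way open by its tab, reach down into the square well and press the sunken reset button fully in, then push the cover fully shut again. Only push with the fingertips: do not pinch the tab, and leave the smaller starter box's button and the loose things around alone.

Things in the scene. Friction and masses are not known exactly. Their poses are not given: they have to be found in the camera images.
- starter: Drill starter: fixed grey metal box, 110 (x) x 160 (y) x 60 mm high; origin at the centre of its underside, z up; its yaw varies. A square vertical well, 48 x 48 mm with sides along the box's axes, 30 mm deep, opens in its top, centred at box x 0, y -40 mm. A flat sliding cover (cover) runs along box y on the top and hides the well when shut. Two 4 mm high guide rails flank the cover (centred at x +/-44 mm; 8 mm wide).
- well_mouth (a point): Centre of the square well's mouth, level with the box's top face, 60 mm above the bench; axes as the box's. The well floor lies 30 mm below.
- reset_top (a point): Centre of the top of the reset button: a black round button, 26 mm diameter, in the centre of the well floor. Popped out (as at the start) its top is 20 mm below the well mouth, pressed in 27 mm below; axes as the box's.
- reset (a joint): Reset button travel in m: 0 popped out (start), 0.007 fully in against its stop. About 3 N of friction, no spring: it stays where it is pushed.
- cover (a joint): Position of the cover in m along box +y: 0 fully shut (centred over the well), 0.064 fully open (hard stops at both ends). It starts 0 to 12 mm open. Slides with about 1.5 N of friction and stays where it is left.
- tab_top (a point): Centre of the top of the tab on the cover, moves with the cover; axes as the box's. The cover is an aluminium plate 80 (x) x 64 (y) mm, its upper face 5 mm above the box's top. The upright dark steel tab stands at its middle, across the slide: 44 mm wide (x), 14 mm thick (y), its top 23 mm above the box's top (the uppermost 3 mm is only a 4 mm thick spine); push its -y face towards +y to open, its +y face towards -y to shut.
- pump_starter: Another starter, to be left alone: smaller fixed grey box, 90 x 90 x 60 mm high, with an uncovered round well 46 mm in diameter in its top; origin at the centre of its underside.
- pump_reset (a joint): Travel of the button in the smaller box's round well, m: 0 popped out (start and wanted), 0.007 in.
- blank: Loose aluminium plate blank, 50 x 75 x 12 mm, lying flat on the bench; origin at the centre of its underside.
- oil_bottle: Loose white oil bottle standing upright, 60 mm diameter, 120 mm high; origin at the centre of its underside.
- sleeve: Loose steel tapered drill sleeve standing upright on its 36 mm wide foot, 85 mm high; origin at the centre of its underside.
Not all that is in view belongs to the job. Several things have the shape of the oil_bottle; the one meant has the colours described above.

How it is judged:
By the outcome, as a careful person would: the job done as asked, in the order asked, and still so for the second after the job is handed in, with the robot touching nothing.
It also fails if it takes over 54 s, if anything falls off the work surface, if the arm or the gripper's body presses on something with over 40 N, if the wrist force passes 120 N, or if a joint passes its speed limit or range.

## Robot

A 6-joint arm with a two-finger parallel gripper is mounted at the origin on the work surface. World frame = base frame: x ahead of the robot, y to its left, z up, the work surface at z = 0. Lengths are in m, angles in rad, forces in N, time in s.
With the tool pointing down it reaches from about 0.275 to 0.975 m from the base axis. Payload 8.4 kg.
Tool frame: the origin (TCP) lies at the very end of the fingers, on their centre line; the grasp point (between the pads) lies 19 mm behind it; z points along the fingers, y is the direction in which the jaws open and shut (so a half turn about z gives the same grasp; the last joint's range is limited). The gripper opens to 92 mm and grips with 3 to 60 N. Pads are 20 mm wide; open, the fingers measure 128 mm over their backs; the gripper's body (75 mm by 189 mm) begins 69 mm behind the grasp point.
Start: joints at [-1.315, 0.353, 1.633, -0, 1.155, -0.002], TCP at [0.159, -0.604, 0.215] pointing down, gripper open.
Joint ranges: [-2.63, 2.63], [-0.92, 2.1], [0.06, 2.66], [-1.3, 4.44], [0, 2.69], [-3.02, 3.02]. Speed limits (rad/s): [2.22, 2.22, 2.79, 3.14, 3.14, 3.14].

## Interface

Orientations are given as a unit quaternion [w, x, y, z].
In Python, from cell import robot gives the robot as it stands.
- The arm moves only by the shell command python3 -m inch 'ROWS' [FORCE]. ROWS is text: rows parted by semicolons, each of 5 numbers parted by spaces: the gripper's target within -1 to 1 (fully open at 1, half-way at 0, shut at -1), then the shift along the tool's x, y, z in m, then the turn about the tool's z in rad. In form: fingers tx ty tz twist; .... A call has 1 to 8 rows; each row is the pose to reach, as a shift and turn from the pose commanded when the call began, along the tool's axes at that moment; what a row does not reach only later rows make up. A row lasts 1/12 s, in which the tool goes at most 41.7 mm and 7.16 degrees, less where a joint would pass 70% of its speed; a pose out of reach is approached as far as the arm can. A call with a gripper value outside its range is refused whole. The fingers move at their own pace and stop on an object; FORCE is the grip in N (left out, the last holds). Time passes only in rows, so rows that repeat a pose let the fingers close. It gives the time, the measured TCP pose, the force and the opening at its end, in the units of the state.
- robot.observe(): the state, without advancing time (a new reading comes with each control period).
- robot.read_camera(name): name is "side" or "top" or "wrist"; returns a dict with "color" (400x640x3 uint8, blue, green, red), "vertical_fov" (degrees; the focal length in pixels is half the picture's height over the tangent of half this angle, whatever the lens; pixels are square), "cx", "cy" (the principal point, pixels), "dist_coeffs" ([k1, k2, p1, p2, k3] as OpenCV has them; the pictures are not rectified), "eye" and "orientation" of the camera in the world. Camera axes: x right, y down, z forward; pixel columns grow to the right and rows downward; lengths in m; the calibration is good to about 2 mm. A picture is of the moment at which its call begins. There is no depth.
- robot.close_job(): hands the job in, once; it reports no verdict.
The state is a dict: "time_s": time; "joints": joint angles; "qd": joint speeds; "effort": joint torques, N m; "tcp_pos": TCP position; "tool_rot": TCP orientation; "contact_force": force on the tool from outside, world axes, zero at the start; "moment": the same for the moment, N m; "width": opening from 0.0 (shut) to 1.0 (fully open).
Only numpy, scipy, OpenCV 4.12 (cv2) and the standard library are available. Lean on these libraries where they do the work, as an engineer would, in place of code of your own. Each camera call takes 0.05 s, during which the arm holds its last target.

## Working session

There is one attempt and no reset: what is moved stays moved. The work goes in short steps, Python scripts to look and compute and a shell command to move; the robot and the scene stay as the last step left them, time stands still between calls to the robot, and variables do not carry over. Pictures are saved under pics/ and viewed, and the job is handed in when it is done.

```bash
mkdir -p pics; ls; cat > h.py <<'E'
import numpy as np,cv2
from cell import robot
from scipy.spatial.transform import Rotation as R
def K(c):
    f=200/np.tan(np.radians(c['vertical_fov'])/2)
    return np.array([[f,0,c['cx']],[0,f,c['cy']],[0,0,1.]])
def rot(q): return R.from_quat([q[1],q[2],q[3],q[0]]).as_matrix()
def pix2z(c,px,z):
    p=cv2.undistortPoints(np.array(px,float).reshape(-1,1,2),K(c),np.array(c['dist_coeffs'],float)).reshape(-1,2)
    M=rot(c['orientation']);e=np.array(c['eye'])
    d=(M@np.c_[p,np.ones(len(p))].T).T
    z=np.broadcast_to(z,len(p))
    return e+d*((z-e[2])/d[:,2])[:,None]
def proj(c,P):
    M=rot(c['orientation']);e=np.array(c['eye'])
    r=cv2.Rodrigues(M.T)[0]
    return cv2.projectPoints(np.array(P,float).reshape(-1,3),r,-M.T@e,K(c),np.array(c['dist_coeffs'],float))[0].reshape(-1,2)
E
python3 - <<'E'
from h import *
import pickle
for n in ['side','top','wrist']:
    c=robot.read_camera(n);cv2.imwrite(f'pics/{n}0.png',c['color']);pickle.dump(c,open(f'{n}0.pkl','wb'))
    print(n,c['eye'],c['orientation'],c['vertical_fov'])
print(robot.observe())
E
```

```text
pics
side [ 0.25833478 -0.4820918   0.54355819] [-0.42205432  0.85197011 -0.28250513  0.1273104 ] 50.506908516623156
top [ 0.48390259 -0.01513509  0.78701758] [-0.06473495  0.71300059 -0.69678502  0.04393378] 57.993345691010965
wrist [ 0.23727797 -0.58374926  0.38435037] [ 0.114907    0.78353569 -0.6040942  -0.08909767] 67.71471895176431
{'time_s': 0.15, 'joints': array([-1.31542285e+00,  3.53469934e-01,  1.63394262e+00, -1.37851170e-05,
        1.15519066e+00, -2.39735179e-03]), 'qd': array([ 0.00092431, -0.00188719, -0.00413579, -0.00104821,  0.00089655,
        0.00013539]), 'effort': array([-6.68421744e-04, -5.94205463e+01, -3.34469318e+01,  6.96938345e-02,
        2.04003928e-02, -7.65662298e-05]), 'tcp_pos': array([ 0.15923371, -0.60399857,  0.21405694]), 'tool_rot': array([-5.00450670e-04,  9.91705282e-01,  1.28531626e-01, -6.99959712e-05]), 'contact_force': array([ 0.33751169, -0.62345343,  0.37327501]), 'moment': array([ 5.59001972e-05, -1.07201284e-02, -1.62006183e-02]), 'width': 1.0009055800634483}
```

View pics/top0.png

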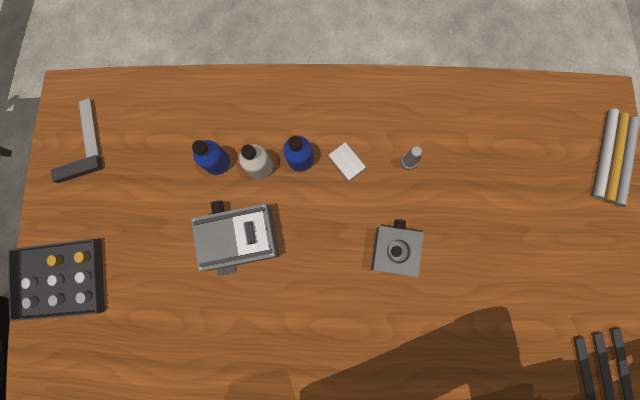

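View pics/side0.png

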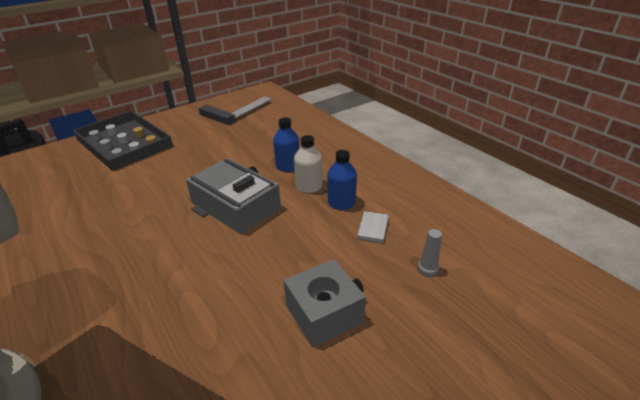

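The wide starter is at about (235,237) in the top picture, with the cover near its right end and the tab at about (250,232). The smaller pump starter is at (398,250) and has a round well. I'll confirm this in an enlarged crop.

```bash
python3 - <<'E'
from h import *
import pickle
c=pickle.load(open('top0.pkl','rb'))
cv2.imwrite('pics/crop0.png',cv2.resize(c['color'][195:280,180:290],None,fx=7,fy=7,interpolation=cv2.INTER_CUBIC))
E
```

```text
(no output)
```

View pics/crop0.png

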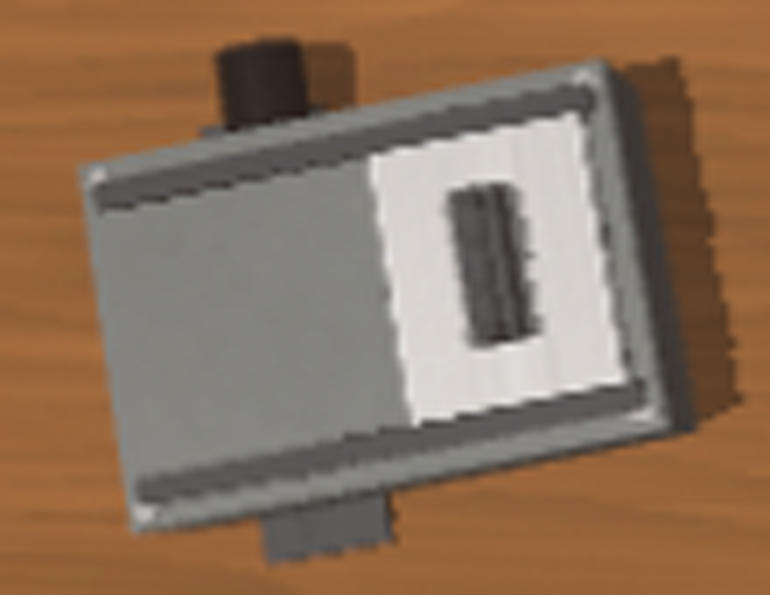

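The crop shows the wide box with the cover at its right end. Top-face corners are near (83,167), (602,62), (668,430), (133,530), and cover corners near (370,157), (580,115), (625,382), (410,425). Next I'll fit the box pose from both cameras.

```bash
python3 - <<'E'
from h import *
import pickle
from scipy.optimize import least_squares
c=pickle.load(open('top0.pkl','rb'))
f=lambda a:np.array(a,float)/7+[180,195]-0.43
B=f([(83,167),(602,62),(668,430),(133,530)]);C=f([(370,157),(580,115),(625,382),(410,425)])
T=f([(449,190),(515,184),(537,335),(473,346)])
b=pix2z(c,B,.06);k=pix2z(c,C,.065);t=pix2z(c,T,.08)
for n,q in(('box',b),('cov',k),('tab',t)):
    print(n,q.round(4).tolist(),[round(float(np.linalg.norm(q[i]-q[i-3])),4) for i in range(4)],q.mean(0).round(4))
# world: image left=+y, up=+x. box: +y left, +x up
def res(p):
    x,y,a,s=p;Rm=R.from_euler('z',a).as_matrix()
    L=np.array([[.055,.08,.06],[.055,-.08,.06],[-.055,-.08,.06],[-.055,.08,.06]])
    y0=-.04+s
    L2=np.array([[.04,y0+.032,.065],[.04,y0-.032,.065],[-.04,y0-.032,.065],[-.04,y0+.032,.065]])
    L3=np.array([[.022,y0+.007,.08],[.022,y0-.007,.08],[-.022,y0-.007,.08],[-.022,y0+.007,.08]])
    P=(Rm@np.r_[L,L2,L3].T).T+[x,y,0]
    return P
r=least_squares(lambda p:(proj(c,res(p))-np.r_[B,C,T]).ravel(),[b.mean(0)[0],b.mean(0)[1],0.2,.005],loss='soft_l1')
print(r.x,np.degrees(r.x[2]),r.fun.reshape(-1,2).round(1).tolist())
for n in('top','side'):
    c=pickle.load(open(n+'0.pkl','rb'));im=c['color'].copy();P=proj(c,res(r.x))
    o=P.mean(0)-[50,40];im=cv2.resize(im[int(o[1]):int(o[1])+85,int(o[0]):int(o[0])+100],None,fx=7,fy=7,interpolation=cv2.INTER_CUBIC)
    for i in range(3):
        cv2.polylines(im,[((P[4*i:4*i+4]-o.astype(int)+.5)*7).astype(int)],True,(0,0,255),1)
    cv2.imwrite(f'pics/fit_{n}.png',im)
E
```

```text
box [[0.5638, 0.2837, 0.06], [0.5985, 0.1295, 0.06], [0.4919, 0.1052, 0.06], [0.4583, 0.2606, 0.06]] [0.158, 0.1093, 0.159, 0.108] [0.5281 0.1947 0.06  ]
cov [[0.5683, 0.1955, 0.065], [0.582, 0.1342, 0.065], [0.5052, 0.1174, 0.065], [0.4911, 0.1791, 0.065]] [0.0628, 0.0786, 0.0633, 0.0789] [0.5366 0.1565 0.065 ]
tab [[0.5576, 0.1677, 0.08], [0.5598, 0.1488, 0.08], [0.5172, 0.1402, 0.08], [0.5136, 0.1583, 0.08]] [0.019, 0.0434, 0.0184, 0.045] [0.537  0.1537 0.08  ]
[ 5.28192638e-01  1.94785372e-01  2.17385929e-01 -2.55213858e-05] 12.455296275951168 [[-0.5, -0.4], [0.5, -0.3], [0.2, 0.1], [-0.2, 0.5], [-0.0, -0.3], [0.6, -0.4], [0.7, 0.3], [0.4, 0.1], [0.2, 0.4], [-2.4, -0.1], [-2.0, 0.1], [0.3, -0.1]]
```

View pics/fit_side.png

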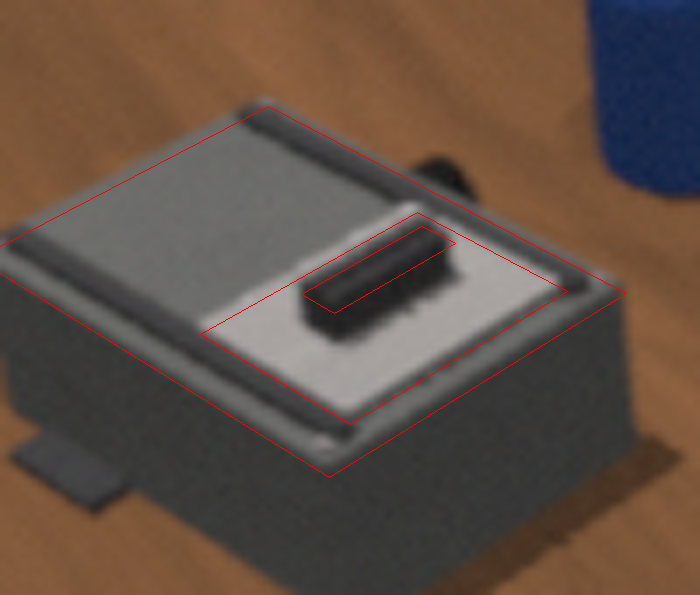

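View pics/fit_top.png

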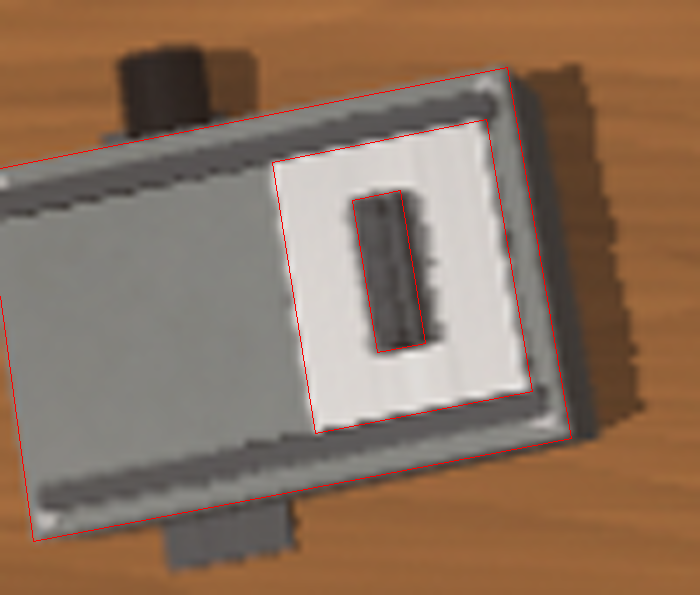

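The fit agrees in both views: box centre (0.528, 0.195), yaw 12.5°, cover about 0 (shut), tab at about (250,232). The side view is offset by about 2 px.

My plan is to keep the jaws shut along box y, which makes the fingers 36 x 20 mm and fits the 48 mm well. The gripper body then stays clear of the bottles.

```bash
cat > g.py <<'E'
from h import *
import sys
BX=np.array([.5282,.1948]);YAW=.2174
def go(bx,by,z,o=None):
    o=o or robot.observe()
    M=rot(o['tool_rot']);p=o['tcp_pos']
    w=np.array([*(BX+R.from_euler('z',YAW).as_matrix()[:2,:2]@[bx,by]),z])
    yaw=np.arctan2(M[1,0],M[0,0])
    return M.T@(w-p),(yaw-YAW),w
def boxpos(o):
    d=R.from_euler('z',-YAW).as_matrix()[:2,:2]@(o['tcp_pos'][:2]-BX)
    return d.round(4),o['tcp_pos'][2].round(4)
if __name__=='__main__':
    o=robot.observe();print('now box',boxpos(o),'F',o['contact_force'].round(1),'w',round(o['width'],2),'t',o['time_s'])
    if len(sys.argv)>3:
        s,t,w=go(*map(float,sys.argv[1:4]),o);print('shift',s.round(4),'twist',round(t,4),'world',w.round(4))
E
python3 g.py 0 -0.10 0.215
```

```text
now box (array([-0.5326, -0.7004]), np.float64(0.2141)) F [ 0.3 -0.6  0.4] w 1.0 t 0.15
shift [ 5.564e-01 -5.784e-01 -4.000e-04] twist 0.0404 world [0.5498 0.0972 0.215 ]
```

View pics/wrist0.png

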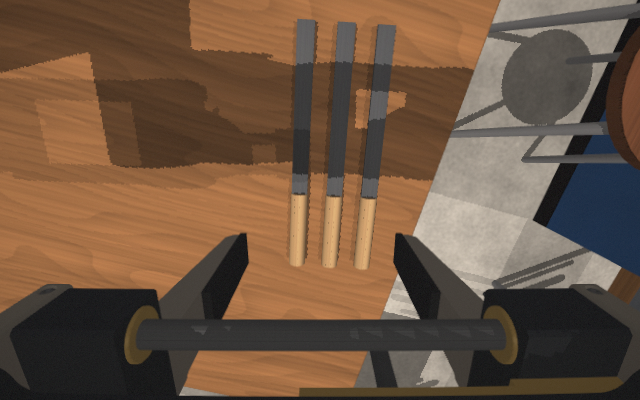

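```bash
python3 -m inch '-1 0.24 -0.24 0 0.04; -1 0.24 -0.24 0 0.04; -1 0.24 -0.24 0 0.04; -1 0.24 -0.24 0 0.04; -1 0.24 -0.24 0 0.04; -1 0.24 -0.24 0 0.04; -1 0.24 -0.24 0 0.04; -1 0.24 -0.24 0 0.04' 30; python3 g.py 0 -0.10 0.215
```

```text
time_s: 0.82
tcp_pos: [0.3276, -0.3145, 0.2146]
tool_rot: [0.0, 0.994, 0.108, 0.0]
contact_force: [1.2, -0.5, -0.0]
width: 0.449
now box (array([-0.3058, -0.454 ]), np.float64(0.2146)) F [ 1.2 -0.5 -0. ] w 0.45 t 0.8167
shift [ 0.3057 -0.354  -0.0004] twist -0.0001 world [0.5498 0.0972 0.215 ]
```

```bash
python3 -m inch '-1 0.23 -0.24 0 0; -1 0.23 -0.24 0 0; -1 0.23 -0.24 0 0; -1 0.23 -0.24 0 0; -1 0.23 -0.24 0 0; -1 0.23 -0.24 0 0; -1 0.23 -0.24 0 0; -1 0.23 -0.24 0 0'; python3 g.py 0 -0.10 0.215
```

```text
time_s: 1.48
tcp_pos: [0.5005, -0.0301, 0.2146]
tool_rot: [0.0, 0.994, 0.109, 0.0]
contact_force: [0.0, -0.9, -0.8]
width: -0.0
now box (array([-0.0756, -0.2136]), np.float64(0.2146)) F [ 0.  -0.9 -0.8] w -0.0 t 1.4833
shift [ 0.0756 -0.1136 -0.0004] twist 0.0008 world [0.5498 0.0972 0.215 ]
```

```bash
python3 -m inch '-1 0.0756 -0.1136 0 0; -1 0.0756 -0.1136 0 0; -1 0.0756 -0.1136 0 0; -1 0.0756 -0.1136 0 0; -1 0.0756 -0.1136 0.03 0; -1 0.0756 -0.1136 0.06 0; -1 0.0756 -0.1136 0.06 0;-1 0.0756 -0.1136 0.06 0'; python3 g.py 0 -0.095 0.069; python3 - <<'E'
from h import *
import pickle
for n in['wrist','side','top']:
    c=robot.read_camera(n);cv2.imwrite(f'pics/{n}1.png',c['color']);pickle.dump(c,open(f'{n}1.pkl','wb'))
E
```

```text
time_s: 2.15
tcp_pos: [0.5477, 0.0945, 0.1535]
tool_rot: [0.0, 0.994, 0.109, -0.002]
contact_force: [0.6, 0.1, -0.3]
width: 0.001
now box (array([-0.0026, -0.1022]), np.float64(0.1535)) F [ 0.6  0.1 -0.3] w 0.0 t 2.15
shift [ 0.0029 -0.0072  0.0845] twist 0.0004 world [0.5487 0.102  0.069 ]
```

View pics/wrist1.png

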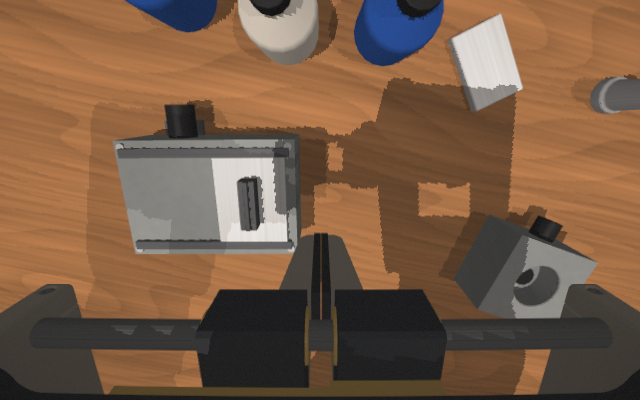

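View pics/side1.png

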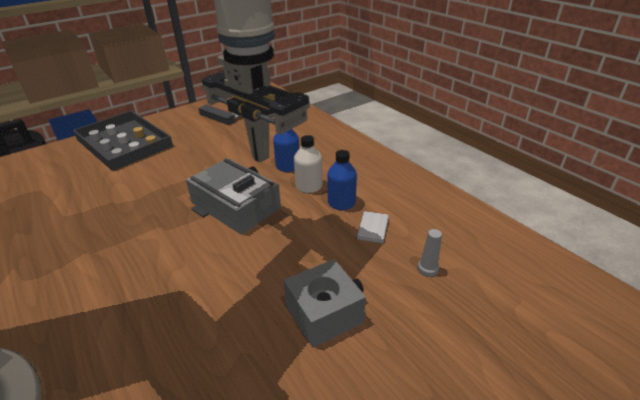

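```bash
python3 - <<'E'
from h import *
from g import *
import pickle
o=robot.observe()
Rm=R.from_euler('z',YAW).as_matrix()
L=np.array([[.055,.08,.06],[.055,-.08,.06],[-.055,-.08,.06],[-.055,.08,.06]])
y0=-.04
L2=np.array([[.04,y0+.032,.065],[.04,y0-.032,.065],[-.04,y0-.032,.065],[-.04,y0+.032,.065]])
P=(Rm@np.r_[L,L2].T).T+[*BX,0]
for n in['wrist','side','top']:
    c=pickle.load(open(n+'1.pkl','rb'));im=c['color'].copy()
    p=proj(c,P);q=proj(c,o['tcp_pos'])
    im=cv2.resize(im,None,fx=1.25,fy=1.25)
    for i in range(2): cv2.polylines(im,[((p[4*i:4*i+4]+.5)*1.25).astype(int)],True,(0,0,255),1)
    cv2.circle(im,tuple(int(v*1.25) for v in q[0]),4,(0,255,0),1)
    cv2.imwrite(f'pics/{n}1b.png',im);print(n,q)
E
```

```text
wrist [[320.67720814 244.40762783]]
side [[261.55540373 158.89831228]]
top [[273.42255151 222.10604596]]
```

View pics/wrist1b.png

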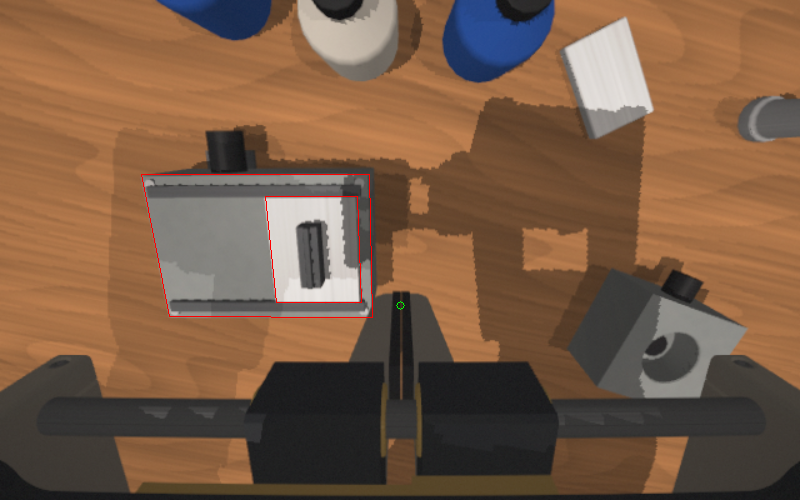

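View pics/top1b.png

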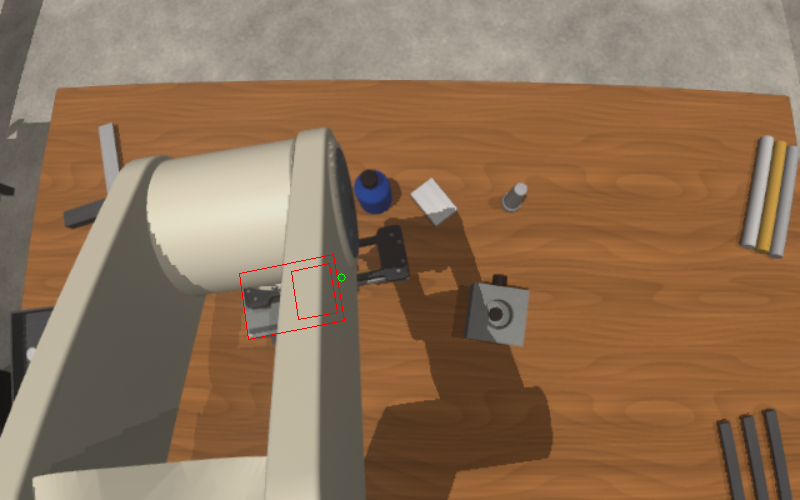

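View pics/side1b.png

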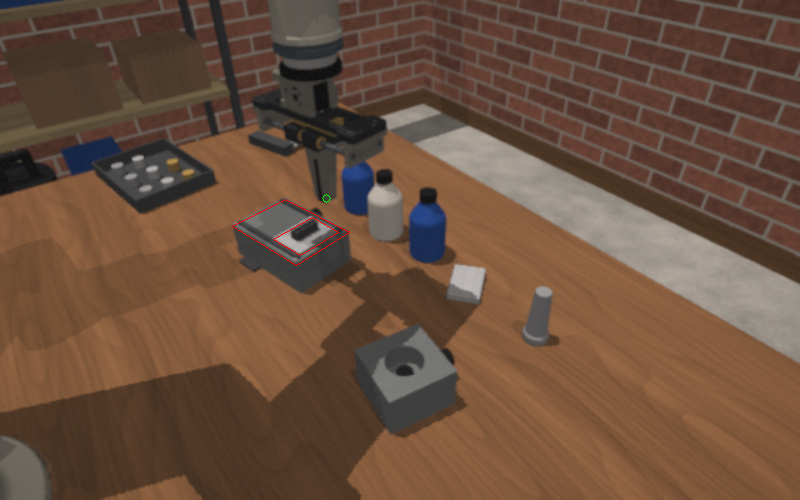

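The projections match in all three views. Next I descend on the −y side of the tab.

```bash
python3 -m inch '-1 0.003 -0.012 0.04 0; -1 0.003 -0.012 0.07 0; -1 0.003 -0.012 0.082 0; -1 0.003 -0.012 0.082 0; -1 0.003 -0.012 0.082 0'; python3 g.py 0 -0.02 0.07;  python3 - <<'E'
from h import *
c=robot.read_camera('side');cv2.imwrite('pics/s2.png',cv2.resize(c['color'][100:240,170:330],None,fx=4.5,fy=4.2))
c=robot.read_camera('wrist');cv2.imwrite('pics/w2.png',c['color'])
E
```

```text
time_s: 2.72
tcp_pos: [0.5501, 0.1071, 0.0736]
tool_rot: [0.0, 0.994, 0.109, 0.0]
contact_force: [0.6, -0.2, 0.8]
width: 0.004
now box (array([ 0.0024, -0.0903]), np.float64(0.0736)) F [ 0.6 -0.2  0.8] w 0.0 t 2.7167
shift [-0.0024 -0.0703  0.0036] twist 0.0001 world [0.5325 0.1753 0.07  ]
```

View pics/s2.png

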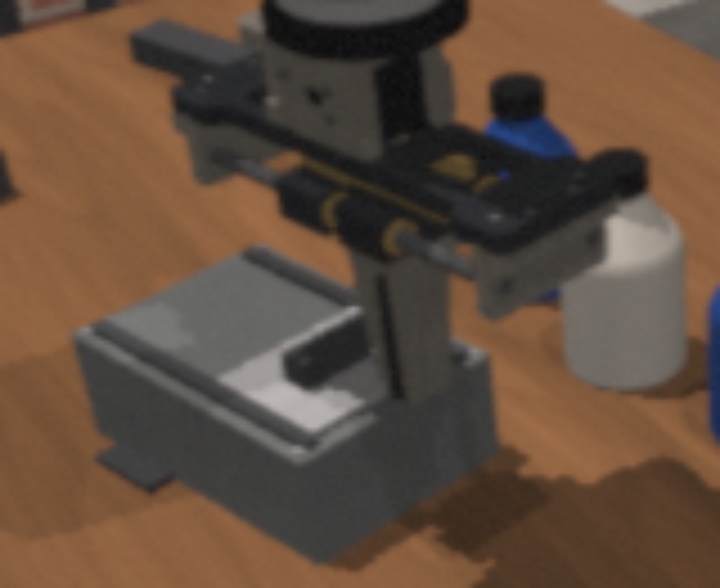

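View pics/w2.png

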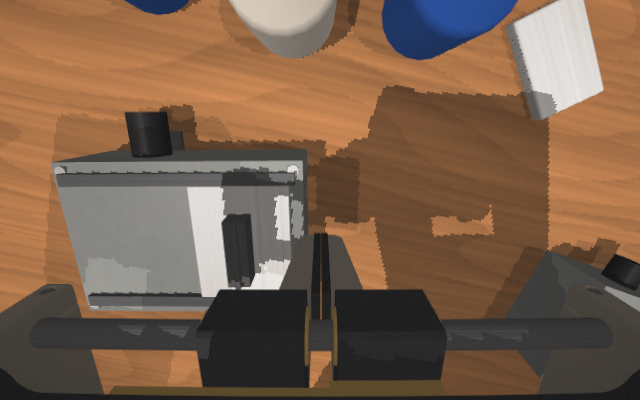

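The side view shows the fingertips at the box's −y end, clear of the tab. Now I push +y in steps.

```bash
python3 -m inch '-1 -0.002 -0.01 0.003 0; -1 -0.002 -0.02 0.003 0; -1 -0.002 -0.03 0.003 0; -1 -0.002 -0.04 0.003 0; -1 -0.002 -0.05 0.003 0; -1 -0.002 -0.06 0.003 0; -1 -0.002 -0.06 0.003 0'; python3 g.py 0 0.0 0.07
```

```text
time_s: 3.4
tcp_pos: [0.5342, 0.1675, 0.0697]
tool_rot: [-0.0, 0.994, 0.109, 0.0]
contact_force: [-0.5, 0.1, 0.7]
width: 0.005
now box (array([-0.    , -0.0279]), np.float64(0.0697)) F [-0.5  0.1  0.7] w 0.0 t 3.4
shift [ 0.0001 -0.0279 -0.0003] twist 0.0018 world [0.5282 0.1948 0.07  ]
```

```bash
python3 -m inch '-1 0 -0.008 0 0; -1 0 -0.016 0 0; -1 0 -0.022 0 0; -1 0 -0.026 0 0; -1 0 -0.026 0 0'; python3 g.py 0 0.0 0.07;  python3 - <<'E'
from h import *
c=robot.read_camera('side');cv2.imwrite('pics/s3.png',cv2.resize(c['color'][100:240,170:330],None,fx=4.5,fy=4.2))
c=robot.read_camera('wrist');cv2.imwrite('pics/w3.png',c['color'])
E
```

```text
time_s: 3.82
tcp_pos: [0.5287, 0.1916, 0.0695]
tool_rot: [-0.0, 0.994, 0.109, -0.0]
contact_force: [0.0, -0.5, 0.2]
width: 0.003
now box (array([-0.0002, -0.0032]), np.float64(0.0695)) F [ 0.  -0.5  0.2] w 0.0 t 3.8167
shift [ 0.0002 -0.0032 -0.0005] twist 0.0008 world [0.5282 0.1948 0.07  ]
```

View pics/s3.png

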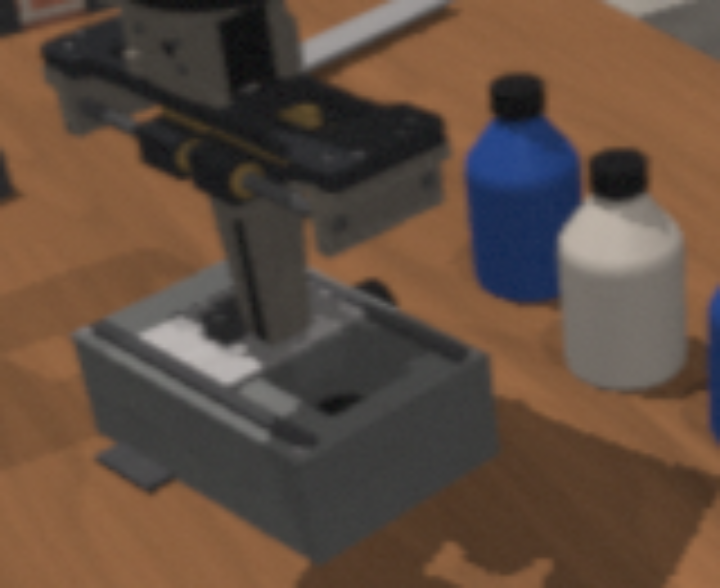

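View pics/w3.png

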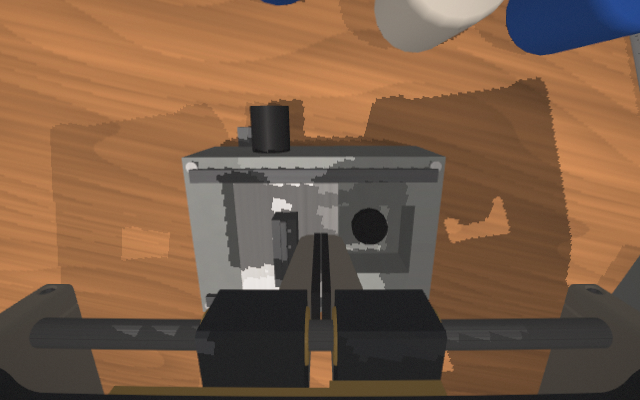

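The cover is mostly open and the button shows at wrist (370,226). I'll push on to the hard stop, watching the force.

```bash
python3 -m inch '-1 0 -0.004 0 0; -1 0 -0.008 0 0;-1 0 -0.01 0 0;-1 0 -0.01 0 0'; python3 g.py 0 0.0 0.07
```

```text
time_s: 4.25
tcp_pos: [0.5269, 0.1993, 0.0695]
tool_rot: [0.001, 0.994, 0.109, -0.0]
contact_force: [2.8, -9.6, 0.4]
width: 0.004
now box (array([-0.0003,  0.0047]), np.float64(0.0695)) F [ 2.8 -9.6  0.4] w 0.0 t 4.25
shift [ 0.0003  0.0047 -0.0005] twist 0.0016 world [0.5282 0.1948 0.07  ]
```

```bash
python3 -m inch '-1 0 -0.002 0 0; -1 0 -0.004 0 0;-1 0 -0.004 0 0'; python3 g.py 0 -0.04 0.105
```

```text
time_s: 4.5
tcp_pos: [0.5268, 0.1998, 0.0695]
tool_rot: [0.004, 0.994, 0.11, 0.0]
contact_force: [7.8, -30.4, 3.0]
width: 0.004
now box (array([-0.0003,  0.0052]), np.float64(0.0695)) F [  7.8 -30.4   3. ] w 0.0 t 4.5
shift [ 0.0001  0.0455 -0.0351] twist 0.0034 world [0.5368 0.1557 0.105 ]
```

It is firmly on the stop, at 30 N with no motion. I'll back off, lift, and look down into the well.

```bash
python3 -m inch '-1 0 0.015 0 0; -1 0 0.03 -0.01 0; -1 0 0.05 -0.04 0;-1 0 0.05 -0.05 0;-1 0 0.05 -0.05 0;-1 0 0.05 -0.05 0'; python3 g.py 0 -0.04 0.065;  python3 - <<'E'
from h import *
import pickle
c=robot.read_camera('side');cv2.imwrite('pics/s4.png',cv2.resize(c['color'][100:240,170:330],None,fx=4.5,fy=4.2));pickle.dump(c,open('s4.pkl','wb'))
c=robot.read_camera('wrist');cv2.imwrite('pics/w4.png',c['color']);pickle.dump(c,open('w4.pkl','wb'))
from g import *
Rm=R.from_euler('z',YAW).as_matrix()
p=Rm@np.array([0,-.04,.04])+[*BX,0]
print(proj(c,p))
E
```

```text
time_s: 5.0
tcp_pos: [0.537, 0.1563, 0.1198]
tool_rot: [-0.0, 0.994, 0.108, 0.001]
contact_force: [-0.3, 0.4, -0.3]
width: 0.005
now box (array([ 0.0003, -0.0395]), np.float64(0.1198)) F [-0.3  0.4 -0.3] w 0.0 t 5.0
shift [-0.0004  0.0005  0.0548] twist -0.0002 world [0.5368 0.1557 0.065 ]
[[321.03044255 206.7601018 ]]
```

View pics/s4.png

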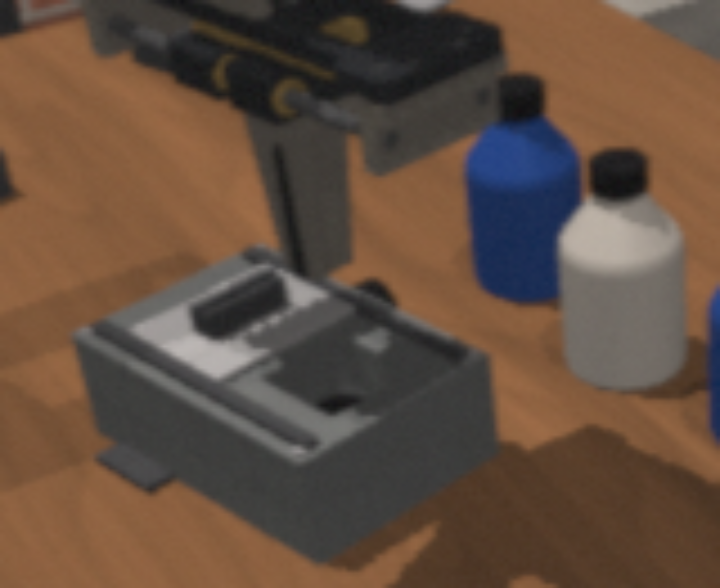

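View pics/w4.png

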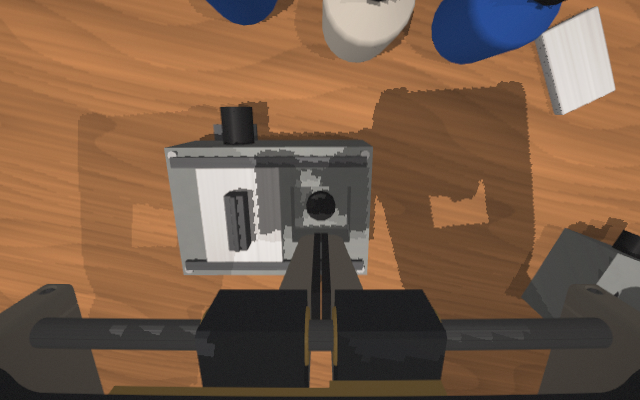

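The cover is fully open. The button shows at wrist (320,205) against a predicted (321,207), so the fit is within about 1 mm. I descend into the well.

```bash
python3 -m inch '-1 0.001 0.0005 0.03 0; -1 0.001 0.0005 0.055 0; -1 0.001 0.0005 0.065 0; -1 0.001 0.0005 0.075 0; -1 0.001 0.0005 0.075 0; -1 0.001 0.0005 0.075 0'; python3 g.py 0 -0.04 0.033
```

```text
time_s: 5.6
tcp_pos: [0.5376, 0.1556, 0.0444]
tool_rot: [0.0, 0.994, 0.109, -0.0]
contact_force: [0.1, -1.1, -0.5]
width: 0.002
now box (array([ 0.0007, -0.0403]), np.float64(0.0444)) F [ 0.1 -1.1 -0.5] w 0.0 t 5.6
shift [-0.0007 -0.0003  0.0114] twist 0.0006 world [0.5368 0.1557 0.033 ]
```

```bash
python3 -m inch '-1 0 0 0.003 0; -1 0 0 0.006 0; -1 0 0 0.009 0; -1 0 0 0.012 0; -1 0 0 0.012 0;-1 0 0 0.012 0'; python3 g.py 0 -0.04 0.033
```

```text
time_s: 6.1
tcp_pos: [0.5388, 0.1558, 0.0334]
tool_rot: [-0.0, 0.994, 0.109, 0.001]
contact_force: [0.2, 0.8, 6.7]
width: 0.006
now box (array([ 0.0019, -0.0404]), np.float64(0.0334)) F [0.2 0.8 6.7] w 0.01 t 6.1
shift [-0.0019 -0.0004  0.0004] twist 0.0003 world [0.5368 0.1557 0.033 ]
```

```bash
python3 -m inch '-1 0 0 0.002 0; -1 0 0 0.004 0; -1 0 0 0.004 0; -1 0 0 0.004 0'; python3 g.py 0 -0.04 0.033
```

```text
time_s: 6.43
tcp_pos: [0.539, 0.1558, 0.0329]
tool_rot: [-0.0, 0.994, 0.109, 0.001]
contact_force: [-12.4, -3.3, 51.4]
width: 0.001
now box (array([ 0.0022, -0.0404]), np.float64(0.0329)) F [-12.4  -3.3  51.4] w 0.0 t 6.4333
shift [-0.0022 -0.0004 -0.0001] twist 0.0002 world [0.5368 0.1557 0.033 ]
```

The button is at its stop: tip z is 0.0329 against an expected 0.033, and the force has risen to 51 N. Now up and over the tab.

```bash
python3 -m inch '-1 -0.002 0 -0.02 0; -1 -0.002 0 -0.05 0; -1 -0.002 0 -0.09 0; -1 -0.002 0 -0.095 0;-1 -0.002 0 -0.095 0;-1 -0.002 0 -0.095 0'; python3 g.py 0 0.065 0.12;  python3 - <<'E'
from h import *
import pickle
c=robot.read_camera('wrist');cv2.imwrite('pics/w5.png',np.hstack([cv2.resize(pickle.load(open('w4.pkl','rb'))['color'][130:290,160:380],None,fx=1.8,fy=1.8),cv2.resize(c['color'][130:290,160:380],None,fx=1.8,fy=1.8)]))
E
```

```text
time_s: 6.93
tcp_pos: [0.5357, 0.1549, 0.1234]
tool_rot: [-0.0, 0.994, 0.109, 0.0]
contact_force: [0.3, -0.6, -1.4]
width: 0.003
now box (array([-0.0013, -0.0406]), np.float64(0.1234)) F [ 0.3 -0.6 -1.4] w 0.0 t 6.9333
shift [ 0.0013 -0.1056  0.0034] twist 0.0003 world [0.5142 0.2583 0.12  ]
```

View pics/w5.png

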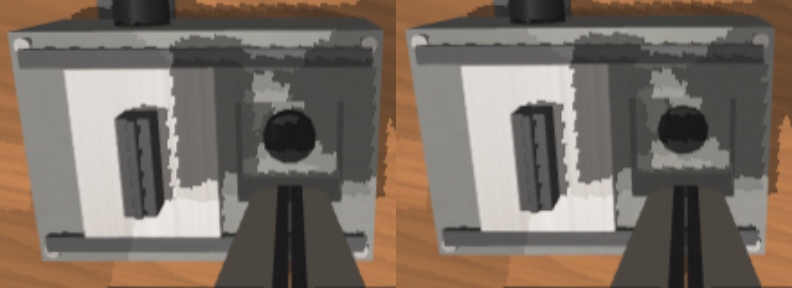

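The button now looks lower and smaller, at about (683,130) against (290,135) before, and the cover is still open. I cross over the tab to its +y side.

```bash
python3 -m inch '-1 0.001 -0.04 0 0; -1 0.001 -0.08 0 0; -1 0.001 -0.106 0 0; -1 0.001 -0.106 0 0; -1 0.001 -0.106 0.02 0; -1 0.001 -0.106 0.044 0; -1 0.001 -0.106 0.052 0;-1 0.001 -0.106 0.052 0'; python3 g.py 0 0.0 0.07
```

```text
time_s: 7.65
tcp_pos: [0.5116, 0.257, 0.0682]
tool_rot: [0.001, 0.994, 0.109, -0.003]
contact_force: [-0.1, 0.2, 0.2]
width: 0.004
now box (array([-0.0028,  0.0643]), np.float64(0.0682)) F [-0.1  0.2  0.2] w 0.0 t 7.65
shift [ 0.0028  0.0643 -0.0017] twist 0.0003 world [0.5282 0.1948 0.07  ]
```

```bash
python3 -m inch '-1 0.002 0.01 -0.001 0; -1 0.002 0.02 -0.001 0; -1 0.002 0.03 -0.001 0; -1 0.002 0.04 -0.001 0; -1 0.002 0.05 -0.001 0; -1 0.002 0.06 -0.001 0; -1 0.002 0.07 -0.001 0; -1 0.002 0.076 -0.001 0'; python3 g.py 0 -0.021 0.07
```

```text
time_s: 8.32
tcp_pos: [0.5328, 0.1836, 0.073]
tool_rot: [-0.0, 0.994, 0.108, 0.0]
contact_force: [0.2, 1.6, 1.4]
width: 0.001
now box (array([ 0.0021, -0.012 ]), np.float64(0.073)) F [0.2 1.6 1.4] w 0.0 t 8.3167
shift [-0.0021  0.009   0.003 ] twist -0.0003 world [0.5327 0.1743 0.07  ]
```

```bash
python3 -m inch '-1 0 0.004 0.001 0; -1 0 0.008 0.001 0; -1 0 0.01 0.001 0; -1 0 0.01 0.001 0'; python3 g.py 0 -0.021 0.07
```

```text
time_s: 8.65
tcp_pos: [0.5341, 0.1765, 0.0716]
tool_rot: [-0.001, 0.994, 0.108, -0.0]
contact_force: [-1.5, 9.0, 1.0]
width: 0.005
now box (array([ 0.0018, -0.0192]), np.float64(0.0716)) F [-1.5  9.   1. ] w 0.01 t 8.65
shift [-0.0018  0.0018  0.0016] twist -0.0009 world [0.5327 0.1743 0.07  ]
```

```bash
python3 -m inch '-1 0 0.002 0 0; -1 0 0.004 0 0; -1 0 0.004 0 0'; python3 g.py 0 -0.021 0.07
```

```text
time_s: 8.9
tcp_pos: [0.5343, 0.1759, 0.0717]
tool_rot: [-0.004, 0.994, 0.107, -0.0]
contact_force: [-6.8, 28.1, 0.5]
width: 0.005
now box (array([ 0.0018, -0.0197]), np.float64(0.0717)) F [-6.8 28.1  0.5] w 0.01 t 8.9
shift [-0.0018  0.0013  0.0017] twist -0.0022 world [0.5327 0.1743 0.07  ]
```

The cover is on its shut stop, at 28 N with no motion. I back off, lift clear and check.

```bash
python3 -m inch '-1 0 -0.02 0 0; -1 0 -0.03 0 0; -1 0 -0.04 -0.03 0; -1 0 -0.06 -0.07 0; -1 0 -0.09 -0.10 0; -1 0 -0.1 -0.13 0; -1 0 -0.1 -0.13 0;-1 0 -0.1 -0.13 0'; python3 g.py;  python3 - <<'E'
from h import *
from g import *
o=[]
Rm=R.from_euler('z',YAW).as_matrix()
L2=np.array([[.04,-.008,.065],[.04,-.072,.065],[-.04,-.072,.065],[-.04,-.008,.065]])
P=(Rm@L2.T).T+[*BX,0]
c=robot.read_camera('side');cv2.imwrite('pics/s6.png',cv2.resize(c['color'][80:360],None,fx=1.25,fy=1.25))
c=robot.read_camera('wrist');im=c['color'].copy();cv2.polylines(im,[proj(c,P).astype(int)],True,(0,0,255),1);cv2.imwrite('pics/w6.png',im)
E
```

```text
time_s: 9.57
tcp_pos: [0.5143, 0.2698, 0.2032]
tool_rot: [-0.0, 0.994, 0.11, 0.002]
contact_force: [0.3, 0.5, -0.5]
width: 0.009
now box (array([0.0027, 0.0763]), np.float64(0.2032)) F [ 0.3  0.5 -0.5] w 0.01 t 9.5667
```

View pics/s6.png

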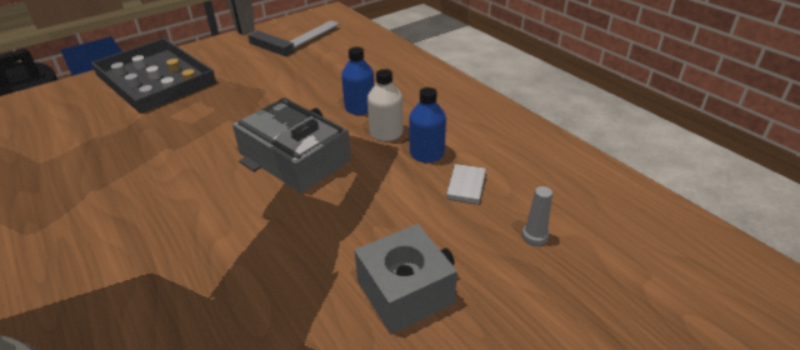

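View pics/w6.png

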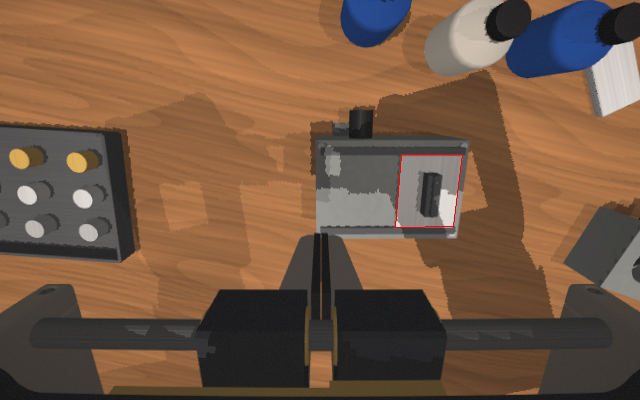

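The cover matches the predicted shut outline, with the tab at wrist (430,195). Everything else stands where it was and the arm is clear, so I'm handing in.

```bash
python3 -c "
from cell import robot
print(robot.close_job())"
```

```text
the job is handed in; nothing more can be done
None
```

I opened the cover on the wide starter box, pressed the reset button fully in, and shut the cover again, then handed the job in. The robot's clock read about 9.6 s at the last check. I pushed only with the closed fingertips and never pinched the tab.

| Step | Check | Result |
|---|---|---|
| Cover open | Pushed to the hard stop | About 31 N with no further motion |
| Reset button | Fingertip height at the stop | 0.0329 m, against 0.033 m expected; total force about 53 N |
| Cover shut | Pushed to the hard stop | About 29 N with no further motion |

- **Last pictures:** the cover lies on the outline predicted for fully shut. The gripper is clear of everything, and the bottles, blank, sleeve and smaller starter box look undisturbed.
- **Travel check:** the fingertip positions at the two cover stops fit the full 64 mm of travel if the fingertips are about 25 mm thick in total, which I did not measure directly.
- **Disagreements:** the first box fit was about 2 px off in the side view. The wrist camera put the button within about 1 mm of prediction. While pressing, the tip drifted about 2 mm sideways, which stayed inside the well.

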